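# Put the fired lids back on their jars

### The job

These lidded jars have just come out of the glaze kiln with their lids fired apart: fit each lid onto the jar it belongs to, large lids on the wide jars and small ones on the tall jars, amber on amber and blue on blue, so that every lid sits level and fully home on its rim. Set the lids down gently rather than dropping them, keep the jars standing on the table, and leave the pinch pot on the wheel and the terracotta cup where they are.

Things in the scene. Friction and masses are not known exactly. Their poses are not given: they have to be found in the camera images.
- large_lid_amber: large lid glazed amber (orange-yellow), round, 90 mm across, loose, 0.13 kg, knob up. Origin: centre of its plug's underside, z up. Heights above it: bare-clay tapered plug (58 mm across below, 71 above) 0-14 mm; glazed flange, flat underneath at 14, domed on top from 18 (edge) to 22 (at the knob); near-cylindrical knob, 22 mm across at the root, 26 near the top, 22-48.5 mm. Pinch the knob from above, fingertips 25-30 mm up
- large_lid_blue: large lid glazed dark cobalt-blue, round, 90 mm across, loose, 0.13 kg, knob up. Origin: centre of its plug's underside, z up. Heights above it: bare-clay tapered plug (58 mm across below, 71 above) 0-14 mm; glazed flange, flat underneath at 14, domed on top from 18 (edge) to 22 (at the knob); near-cylindrical knob, 22 mm across at the root, 26 near the top, 22-48.5 mm. Pinch the knob from above, fingertips 25-30 mm up
- small_lid_amber: small lid glazed amber (orange-yellow), round, 66 mm across, loose, 0.07 kg, knob up. Origin: centre of its plug's underside, z up. Heights above it: bare-clay tapered plug (36 mm across below, 47 above) 0-14 mm; glazed flange, flat underneath at 14, domed on top from 18 (edge) to 22 (at the knob); near-cylindrical knob, 19 mm across at the root, 23 near the top, 22-48.5 mm. Pinch the knob from above, fingertips 25-30 mm up
- small_lid_blue: small lid glazed dark cobalt-blue, round, 66 mm across, loose, 0.07 kg, knob up. Origin: centre of its plug's underside, z up. Heights above it: bare-clay tapered plug (36 mm across below, 47 above) 0-14 mm; glazed flange, flat underneath at 14, domed on top from 18 (edge) to 22 (at the knob); near-cylindrical knob, 19 mm across at the root, 23 near the top, 22-48.5 mm. Pinch the knob from above, fingertips 25-30 mm up
- wide_jar_amber: squat wide open jar glazed amber (orange-yellow), standing loose, 0.45 kg, 98 mm across the belly, 75 mm tall, mouth 76 mm inside and 86 mm outside. Origin: centre of its underside, z up. Seated, the large lid's flange rests on the rim, its plug inside the mouth: lid origin 61 mm above the jar's origin and on its axis
- wide_jar_blue: squat wide open jar glazed dark cobalt-blue, standing loose, 0.45 kg, 98 mm across the belly, 75 mm tall, mouth 76 mm inside and 86 mm outside. Origin: centre of its underside, z up. Seated, the large lid's flange rests on the rim, its plug inside the mouth: lid origin 61 mm above the jar's origin and on its axis
- tall_jar_amber: tall narrow open jar glazed amber (orange-yellow), standing loose, 0.40 kg, 80 mm across the belly, 100 mm tall, mouth 52 mm inside and 62 mm outside. Origin: centre of its underside, z up. Seated, the small lid's flange rests on the rim, its plug inside the mouth: lid origin 86 mm above the jar's origin and on its axis
- tall_jar_blue: tall narrow open jar glazed dark cobalt-blue, standing loose, 0.40 kg, 80 mm across the belly, 100 mm tall, mouth 52 mm inside and 62 mm outside. Origin: centre of its underside, z up. Seated, the small lid's flange rests on the rim, its plug inside the mouth: lid origin 86 mm above the jar's origin and on its axis
- pinch_pot: grey unfired pinch pot, 68 mm across and 49 mm tall, standing loose on the white top (200 mm across, 97 mm above the table) of the green banding wheel, its rim about 150 mm above the table. Origin: centre of its underside. Leave it alone
- cup: terracotta cup, 65 mm across and 69 mm tall, standing loose on the table beyond the jars. Origin: centre of its underside. Leave it alone

How it is judged:
At the end, for the whole second after the job is handed in: Each of the four lids is seated on the jar of its own size and glaze: centre within 8 mm of the jar's axis, flange within 3 mm of resting on the rim, lid and jar level within 0.06 rad, all four jars standing on the table (underside below 5 mm), lids released, everything at rest (under 0.02 m/s) (horizontal distance between large_lid_amber and wide_jar_amber below 0.008 m and z of large_lid_amber in the frame of wide_jar_amber between 0.058 and 0.064 m and angle between each of large_lid_amber, wide_jar_amber, large_lid_blue, wide_jar_blue, small_lid_amber, tall_jar_amber, small_lid_blue, tall_jar_blue's own z axis and vertical below 0.06 rad and height (world z) of each of wide_jar_amber, wide_jar_blue, tall_jar_amber, tall_jar_blue below 0.005 m and contact force between the fingers and large_lid_amber below 0.1 N and linear speed of each of large_lid_amber, wide_jar_amber, large_lid_blue, wide_jar_blue, small_lid_amber, tall_jar_amber, small_lid_blue, tall_jar_blue below 0.02 m/s and horizontal distance between large_lid_blue and wide_jar_blue below 0.008 m and z of large_lid_blue in the frame of wide_jar_blue between 0.058 and 0.064 m and contact force between the fingers and large_lid_blue below 0.1 N and horizontal distance between small_lid_amber and tall_jar_amber below 0.008 m and z of small_lid_amber in the frame of tall_jar_amber between 0.083 and 0.089 m and contact force between the fingers and small_lid_amber below 0.1 N and horizontal distance between small_lid_blue and tall_jar_blue below 0.008 m and z of small_lid_blue in the frame of tall_jar_blue between 0.083 and 0.089 m and contact force between the fingers and small_lid_blue below 0.1 N); the robot touches nothing.
It fails at once if a lid is dropped: it falls free faster than 0.6 m/s (a fall of about 2 cm) ((linear speed of large_lid_amber above 0.6 m/s and contact force between the fingers and large_lid_amber below 0.05 N) or (linear speed of large_lid_blue above 0.6 m/s and contact force between the fingers and large_lid_blue below 0.05 N) or (linear speed of small_lid_amber above 0.6 m/s and contact force between the fingers and small_lid_amber below 0.05 N) or (linear speed of small_lid_blue above 0.6 m/s and contact force between the fingers and small_lid_blue below 0.05 N)).
It fails at once if a jar is knocked over or tipped by more than 0.4 rad (angle between any of wide_jar_amber, wide_jar_blue, tall_jar_amber, tall_jar_blue's own z axis and vertical above 0.4 rad).
It fails at once if the pinch pot is shifted by more than 2 cm (distance of pinch_pot from where it was at the start of the episode above 0.02 m).
It fails at once if the cup is shifted by more than 2 cm (distance of cup from where it was at the start of the episode above 0.02 m).
It also fails if it takes over 112 s, if anything falls off the work surface, if the arm or the gripper's body presses on something with over 40 N, if the wrist force passes 120 N, or if a joint passes its speed limit or range.

### The arm

A 6-joint arm with a two-finger parallel gripper is mounted at the origin on a cart in front of the work surface, level with it; the furniture and walls round the work are solid. World frame = base frame: x ahead of the robot, y to its left, z up, the work surface at z = 0. Lengths are in m, angles in rad, forces in N, time in s.
With the tool pointing down it reaches from about 0.425 to 0.95 m from the base axis. Payload 3.5 kg.
Tool frame: the origin (TCP) lies at the very end of the fingers, on their centre line; the grasp point (between the pads) lies 19 mm behind it (r.pinch_z is the distance from the TCP to the grasp point, in m); z points along the fingers, y is the line along which they close (so a half turn about z gives the same grasp; the last joint's range is limited). The gripper opens to 85 mm and grips with 20 to 120 N. Pads are 22 mm wide; open, the fingers measure 114 mm over their backs; the gripper's body (76 mm by 85 mm) begins 54 mm behind the grasp point. The pads swing forward as they close: fully open they stand 13 mm farther back than shut.
Start: joints at [1.113, 0.286, 1.577, -0, 1.279, -0.15], TCP at [0.204, 0.643, 0.231] pointing down, gripper open.
Joint ranges: [-2.77, 2.77], [-0.9, 2.22], [0.21, 2.48], [-1.53, 4.67], [0.24, 2.81], [-2.84, 2.84]. Speed limits (rad/s): [2.79, 2.79, 3.14, 3.14, 3.14, 3.14].

### API

Orientations are given as a unit quaternion [w, x, y, z].
In Python, from plant import r, viewer, spot_in, cut_out gives the robot as it stands.
- The arm moves only by the tool arm_command, never from a script. Its argument "moves" is a list of rows, each a list of 6 numbers: the shift along the tool's x, y, z in cm, then the turn, a rotation vector about the tool's x, y, z in degrees. In form: [[tx, ty, tz, rx, ry, rz], ...]. A call has 1 to 20 rows; each row shifts and turns the commanded pose from where the row before left it, along the tool's axes as they then stand; what a row does not reach is not made up. A row lasts 1/12 s, in which the tool goes at most 41.7 mm and 7.16 degrees, less where a joint would pass 70% of its speed; a pose out of reach is approached as far as the arm can. A call with a gripper value outside its range is refused whole. "hand" is the finger opening in cm, from 0 to 8.54, set as the call begins (left out, the last holds). The fingers move at their own pace and stop on an object; "grip_force" is the grip in N (left out, the last holds). Time passes only in rows, so rows that do not move let the fingers close. It gives the time, the measured TCP pose, the force, the opening and the grip force at its end, in the units of the state.
- r.sense(): the state, without advancing time (a new reading comes with each control period).
- viewer.get_image(name): name is "scene" or "top" or "wrist"; returns a dict with "color" (400x640x3 uint8, red, green, blue), "range_z" (400x640 float32, m along the optical axis (not along the pixel's ray), 0 where there is no reading), "camera_matrix" (3x3 intrinsics, pixels), "k1" (the pictures are not rectified: a ray, as slopes to the right and down, at radius r is drawn at 1 + k1 r^2 times it, then the intrinsics apply), "rvec" (rotation vector, rad) and "tvec" (3), from world to camera coordinates, as OpenCV has them; the wrist camera has in their place "mount" (4x4, takes a point from camera to tool coordinates, whose origin is the TCP and whose axes are the flange's). Camera axes: x right, y down, z forward; pixel columns grow to the right and rows downward; lengths in m; the calibration is good to about 2 mm. A picture is of the moment at which its call begins: read the wrist's pose just before it.
- r.hand_in(): hands the job in; it is judged then, once.
Trained networks look in a picture, given as the dict that the camera call returned (one of the last four; its "shot" number tells which), for a name from the list of things; names that differ only in an ending like _2 or _b are one class to them, and where a whole thing is asked for, a point or a joint stands for the part that bears it (a point fixed in the world has none). Each returns a list of dicts, best first, with "conf" (0 to 1); they miss things now and then, are a little off and sometimes report something else, mostly with a low value. They report only what shows in the picture. A call takes as long as a camera call.
- spot_in(query, picture): "rect" ([centre column, centre row, width, height] as shares, 0 to 1, of the picture: columns of its width, rows of its height, round what is visible of it).
- cut_out(query, picture): "mask" (400x640 bool, what is visible of it) and "rect" ([centre column, centre row, width, height] as shares, 0 to 1, of the picture: columns of its width, rows of its height, round what is visible of it).
The state is a dict: "clock": time; "joint_pos": joint angles; "qd": joint speeds; "tau": joint torques, N m; "eef_pos": TCP position; "eef_rot": TCP orientation; "wrist_force": force on the tool from outside, world axes, zero at the start; "ft_torque": the same for the moment, N m; "gripper_width": opening from 0.0 (shut) to 1.0 (fully open); "grip_force": force on a finger pad.
Only numpy, scipy, OpenCV 4.12 (cv2) and the standard library are available. Lean on these libraries where they do the work, as an engineer would, in place of code of your own. Each camera call takes 0.05 s, during which the arm holds its last target. There are 200 camera calls.

## Working session

There is one attempt and no reset: what is moved stays moved. The work goes in short steps, Python scripts to look and compute and a tool call to move; the robot and the scene stay as the last step left them, time stands still between calls to the robot, and variables do not carry over. Pictures are saved under pics/ and viewed, at most 14 in all, crops included, and the job is handed in when it is done.

Besides the shell and the picture viewer there is one more tool, called after ">>>" as name(argument=value, ...), one argument or row to a line, values as JSON. arm_command: Moves the arm, as the interface text tells. Its arguments: {"type":"object","properties":{"moves":{"type":"array","items":{"type":"array","items":{"type":"number"}}},"hand":{"type":"number"},"grip_force":{"type":"number"}},"required":["moves"]}

```bash
mkdir -p pics; cat > h.py <<'E'
import numpy as np, cv2
from plant import r, viewer, spot_in, cut_out
from scipy.spatial.transform import Rotation as R
def pose():
    s=r.sense(); q=s['eef_rot']; T=np.eye(4)
    T[:3,:3]=R.from_quat([q[1],q[2],q[3],q[0]]).as_matrix(); T[:3,3]=s['eef_pos']; return T
def shot(name):
    W=pose(); p=viewer.get_image(name)
    if name=='wrist': p['T']=W@np.array(p['mount'])
    else:
        T=np.eye(4); T[:3,:3]=cv2.Rodrigues(np.array(p['rvec'],float))[0]; T[:3,3]=np.ravel(p['tvec']); p['T']=np.linalg.inv(T)
    return p
def cloud(p):
    K=np.array(p['camera_matrix']); v,u=np.mgrid[:400,:640]
    x=(u-K[0,2])/K[0,0]; y=(v-K[1,2])/K[1,1]; a,b=x.copy(),y.copy()
    for _ in range(10):
        s=1+p['k1']*(a*a+b*b); a,b=x/s,y/s
    z=p['range_z']; P=np.stack([a*z,b*z,z],-1)@p['T'][:3,:3].T+p['T'][:3,3]
    P[z<=0]=np.nan; return P
def save(p,n): cv2.imwrite('pics/'+n+'.png',p['color'][:,:,::-1])
NAMES=[a+b for a in('large_lid_','small_lid_','wide_jar_','tall_jar_') for b in('amber','blue')]+['pinch_pot','cup']
E
python3 - <<'E'
from h import *
print(r.sense())
for n in('top','scene'):
    p=shot(n); save(p,n+'0'); C=cloud(p); print(n,p['T'].round(3).tolist(),p['k1'])
    for q in NAMES:
        for d in cut_out(q,p)[:2]:
            m=d['mask']; X=C[m]; X=X[~np.isnan(X[:,0])]
            if len(X): print(q,round(d['conf'],2),(np.array(d['rect'])*[640,400,640,400]).round(),len(X),'min',np.percentile(X,2,0).round(3),'max',np.percentile(X,98,0).round(3))
E
```

```text
{'clock': 0.0, 'joint_pos': array([ 1.11300523e+00,  2.87181269e-01,  1.57817058e+00, -1.57712401e-05,
        1.27860950e+00, -1.49983651e-01]), 'qd': array([ 0.00089313,  0.00158995,  0.00165743, -0.00118487,  0.00114678,
        0.00049405]), 'tau': array([ 5.70494205e-05, -4.05960917e+01, -2.92636675e+01, -6.80488506e-05,
        5.69027106e-03, -4.68569226e-06]), 'eef_pos': array([0.2041758 , 0.64269   , 0.22994026]), 'eef_rot': array([-3.47191187e-04,  1.53294512e-01,  9.88179837e-01, -1.13233904e-03]), 'wrist_force': array([ 0.52992586, -0.03820218, -0.14638045]), 'ft_torque': array([0.00104084, 0.02366202, 0.02766344]), 'grip_force': 0.0, 'gripper_width': 0.9997384176495164}
top [[0.018, -0.99, 0.141, 0.413], [-1.0, -0.019, -0.01, -0.005], [0.012, -0.141, -0.99, 1.076], [0.0, 0.0, 0.0, 1.0]] 0.02084734844784394
large_lid_amber 0.78 [210. 265.  36.  34.] 887 min [0.367 0.226 0.015] max [0.447 0.304 0.047]
large_lid_amber 0.3 [366. 262.  40.  40.] 1199 min [ 0.373 -0.188 -0.001] max [ 0.462 -0.099  0.076]
large_lid_blue 0.88 [291. 171.  34.  31.] 776 min [0.624 0.016 0.015] max
[... 1186 characters left out ...]
191  0.009] max [ 0.46  -0.105  0.077]
wide_jar_blue 0.73 [408. 230.  36.  39.] 990 min [ 0.556 -0.333  0.014] max [ 0.651 -0.245  0.077]
wide_jar_blue 0.7 [282. 199.  28.  25.] 460 min [0.456 0.011 0.099] max [0.522 0.073 0.147]
tall_jar_amber 0.7 [364. 219.  26.  43.] 921 min [ 0.569 -0.191  0.005] max [ 0.64  -0.126  0.101]
tall_jar_amber 0.48 [283. 199.  25.  23.] 435 min [0.455 0.011 0.102] max [0.52  0.073 0.147]
tall_jar_blue 0.75 [396. 267.  33.  50.] 1341 min [ 0.367 -0.358  0.008] max [ 0.437 -0.29   0.101]
pinch_pot 0.85 [283. 199.  28.  26.] 484 min [0.456 0.011 0.008] max [0.772 0.248 0.147]
cup 0.65 [354. 202.  20.  26.] 249 min [ 0.694 -0.105  0.015] max [ 0.762 -0.044  0.07 ]
```

View pics/top0.png

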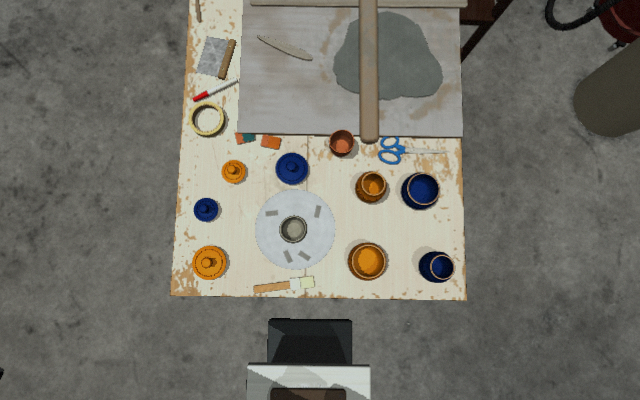

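View pics/scene0.png

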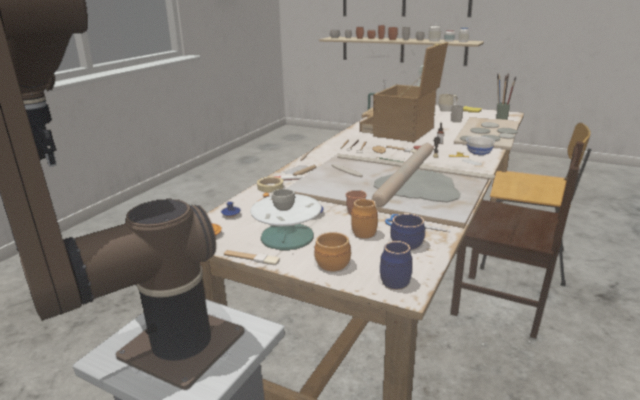

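The top picture shows the lids on the left: large amber at (210,263), small blue (206,209), small amber (233,171), large blue (292,168). The jars are on the right and the wheel is between them. The scene picture shows the jars and agrees with the detections, but most of the lids are hidden by the arm. Next I'll fit the centres precisely.

```bash
cat >> h.py <<'E'
from scipy.optimize import least_squares
APP=dict(large_lid_amber=(.407,.265),large_lid_blue=(.663,.056),small_lid_amber=(.654,.213),small_lid_blue=(.548,.284),
 wide_jar_amber=(.416,-.145),wide_jar_blue=(.603,-.287),tall_jar_amber=(.607,-.154),tall_jar_blue=(.405,-.32))
def fit(q,C,c0=None):
    c0=np.array(APP[q] if c0 is None else c0); X=C.reshape(-1,3); X=X[np.hypot(*(X[:,:2]-c0).T)<.055]
    lid='lid' in q
    if lid:
        K=X[(X[:,2]>.043)&(X[:,2]<.06)]; rad=.033 if 'small' in q else .045
        F=X[(X[:,2]>.0135)&(X[:,2]<.023)]; c=K[:,:2].mean(0)
        e=F[np.hypot(*(F[:,:2]-c).T)>rad-.004]; g=.0013
        s=least_squares(lambda p:np.hypot(*(e[:,:2]-p).T)-rad+.0015,c,loss='soft_l1',f_scale=.001).x
        return 'knob',c.round(4),len(K),K[:,2].max().round(4),'edge',s.round(4),len(e)
    h,rad=(.075,.0405) if 'wide' in q else (.1,.0285)
    e=X[(abs(X[:,2]-h)<.004)]
    s=least_squares(lambda p:np.hypot(*(e[:,:2]-p[:2]).T)-p[2],[*c0,rad],loss='soft_l1',f_scale=.001).x
    return 'rim',s.round(4),len(e),np.median(e[:,2]).round(4)
E
python3 - <<'E'
from h import *
for n in('top','scene'):
    p=shot(n); C=cloud(p)
    for q in APP:
        try: print(n,q,*fit(q,C))
        except Exception as e: print(n,q,'x',e)
T=pose(); print(T.round(4))
c=np.array(APP['large_lid_amber']);print((T[:3,:3].T@(np.array([*c,.12])-T[:3,3])*100).round(2))
E
```

```text
top large_lid_amber knob [0.4076 0.2658] 72 0.0495 edge [0.4076 0.2659] 122
top large_lid_blue knob [0.6641 0.0561] 69 0.05 edge [0.6644 0.0563] 120
top small_lid_amber knob [0.6522 0.2127] 50 0.0505 edge [0.6527 0.2136] 86
top small_lid_blue knob [0.5465 0.2815] 58 0.0504 edge [0.5468 0.2818] 84
top wide_jar_amber rim [ 0.4177 -0.1445  0.0403] 200 0.0741
top wide_jar_blue rim [ 0.6042 -0.2853  0.0403] 198 0.0741
top tall_jar_amber rim [ 0.6101 -0.1532  0.0284] 144 0.0994
top tall_jar_blue rim [ 0.4074 -0.3214  0.0285] 162 0.0997
scene large_lid_amber x Initial guess is outside of provided bounds
scene large_lid_blue x Initial guess is outside of provided bounds
scene small_lid_amber knob [0.6476 0.2122] 22 0.0516 edge [0.6605 0.215 ] 4
scene small_lid_blue knob [0.542  0.2822] 24 0.0511 edge [0.5427 0.2827] 23
scene wide_jar_amber rim [ 0.4151 -0.1447  0.0403] 183 0.075
scene wide_jar_blue rim [ 0.6022 -0.2858  0.0405] 172 0.0747
scene tall_jar_amber rim [ 0.6078 -0.1535  0.0287] 106 0.0995
scene tall_jar_blue rim [ 0.4046 -0.3207  0.0286] 143 0.0999
[[-9.530e-01  3.030e-01  0.000e+00  2.045e-01]
 [ 3.030e-01  9.530e-01  1.000e-04  6.433e-01]
 [ 0.000e+00  1.000e-04 -1.000e+00  2.313e-01]
 [ 0.000e+00  0.000e+00  0.000e+00  1.000e+00]]
[-30.76 -29.92  11.13]h.py:30: RuntimeWarning: Mean of empty slice.
  F=X[(X[:,2]>.0135)&(X[:,2]<.023)]; c=K[:,:2].mean(0)
  ret = um.true_divide(
```

>>> arm_command(
  moves=[
    [0, 0, 0, 0, 0, -5.88],
    [0, 0, 0, 0, 0, -5.88],
    [0, 0, 0, 0, 0, -5.88],
    [-1.7, -3.14, -0.2, 0, 0, 0],
    [-1.7, -3.14, -0.2, 0, 0, 0],
    [-1.7, -3.14, -0.2, 0, 0, 0],
    [-1.7, -3.14, -0.2, 0, 0, 0],
    [-1.7, -3.14, -0.2, 0, 0, 0],
    [-1.7, -3.14, -0.2, 0, 0, 0],
    [-1.7, -3.14, -0.2, 0, 0, 0],
    [-1.7, -3.14, -0.2, 0, 0, 0],
    [-1.7, -3.14, -0.2, 0, 0, 0],
    [-1.7, -3.14, -0.2, 0, 0, 0],
    [-1.7, -3.14, -0.2, 0, 0, 0],
    [-1.7, -3.14, -0.2, 0, 0, 0],
    [0, 0, 0, 0, 0, 0],
    [0, 0, 0, 0, 0, 0],
  ],
  hand=5,
)

```text
clock: 2.62
eef_pos: [0.4093, 0.2653, 0.2557]
eef_rot: [0.0, 0.002, 1.0, 0.0]
wrist_force: [-0.8, 0.5, 0.6]
gripper_width: 0.586
grip_force: 0.0
```

```bash
python3 - <<'E' 2>/dev/null
from h import *
p=shot('wrist'); save(p,'w1'); C=cloud(p); print(p['T'].round(3).tolist())
for q in list(APP)[:4]:
    try: print(q,*fit(q,C))
    except Exception as e: print(q,'x')
print(pose().round(4), r.sense()['joint_pos'].round(3))
E
```

```text
[[0.003, 0.948, 0.319, 0.327], [1.0, -0.003, -0.0, 0.265], [0.001, 0.319, -0.948, 0.399], [0.0, 0.0, 0.0, 1.0]]
large_lid_amber knob [0.4062 0.2668] 406 0.05 edge [0.4066 0.2668] 569
large_lid_blue x
small_lid_amber knob [0.6502 0.2157] 162 0.0488 edge [0.6519 0.2154] 176
small_lid_blue knob [0.5453 0.2835] 227 0.0503 edge [0.5463 0.2836] 302
[[-1.000e+00  1.700e-03  1.000e-04  4.087e-01]
 [ 1.700e-03  1.000e+00  7.000e-04  2.662e-01]
 [-1.000e-04  7.000e-04 -1.000e+00  2.555e-01]
 [ 0.000e+00  0.000e+00  0.000e+00  1.000e+00]] [ 3.690e-01 -1.560e-01  1.998e+00  1.000e-03  1.300e+00 -1.201e+00]
```

View pics/w1.png

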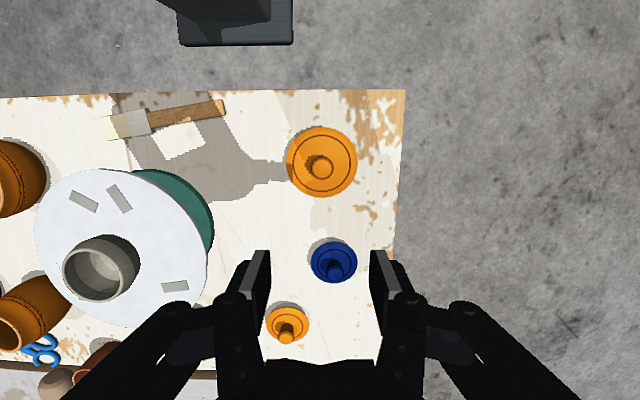

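>>> arm_command(
  moves=[
    [0.15, 0.04, 3.3, 0, 0, 0],
    [0, 0, 3.3, 0, 0, 0],
    [0, 0, 3.3, 0, 0, 0],
    [0, 0, 3.3, 0, 0, 0],
    [0, 0, 3.3, 0, 0, 0],
    [0, 0, 2.3, 0, 0, 0],
    [0, 0, 1.5, 0, 0, 0],
    [0, 0, 1, 0, 0, 0],
    [0, 0, 0.7, 0, 0, 0],
    [0, 0, 0.5, 0, 0, 0],
    [0, 0, 0, 0, 0, 0],
    [0, 0, 0, 0, 0, 0],
    [0, 0, 0, 0, 0, 0],
  ],
)

```text
clock: 3.75
eef_pos: [0.4078, 0.2673, 0.0314]
eef_rot: [0.001, -0.0, 1.0, 0.0]
wrist_force: [1.0, -0.4, -0.1]
gripper_width: 0.587
grip_force: 0.0
```

>>> arm_command(
  moves=[
    [0, 0, 0.3, 0, 0, 0],
    [0, 0, 0, 0, 0, 0],
  ],
)

```text
clock: 3.92
eef_pos: [0.4073, 0.2669, 0.0277]
eef_rot: [0.0, 0.0, 1.0, 0.0]
wrist_force: [0.3, -0.6, 0.3]
gripper_width: 0.585
grip_force: 0.0
```

>>> arm_command(
  moves=[
    [0, 0, 0, 0, 0, 0],
    [0, 0, 0, 0, 0, 0],
    [0, 0, 0, 0, 0, 0],
    [0, 0, 0, 0, 0, 0],
    [0, 0, 0, 0, 0, 0],
    [0, 0, 0, 0, 0, 0],
  ],
  hand=1.5,
  grip_force=35,
)

```text
clock: 4.42
eef_pos: [0.4072, 0.267, 0.0277]
eef_rot: [0.0, -0.0, 1.0, 0.0]
wrist_force: [-1.0, 0.7, 2.8]
gripper_width: 0.272
grip_force: 34.3
```

>>> arm_command(
  moves=[
    [0, 0, -0.5, 0, 0, 0],
    [0, 0, -1, 0, 0, 0],
    [0, 0, -2, 0, 0, 0],
    [0, 0, -3, 0, 0, 0],
    [0, 0, -3.3, 0, 0, 0],
    [0, 0, -3.3, 0, 0, 0],
    [0, 0, -3.3, 0, 0, 0],
    [0, 0, -3.3, 0, 0, 0],
    [0, 0, -3.3, 0, 0, 0],
    [0, 0, -2, 0, 0, 0],
    [0, 0, -1, 0, 0, 0],
    [0, 0, 0, 0, 0, 0],
    [0, 0, 0, 0, 0, 0],
  ],
)

```text
clock: 5.5
eef_pos: [0.4066, 0.2667, 0.2866]
eef_rot: [-0.0, -0.0, 1.0, -0.0]
wrist_force: [-0.3, -0.0, -3.0]
gripper_width: 0.275
grip_force: 34.5
```

>>> arm_command(
  moves=[
    [-0.5, -1.5, 0, 0, 0, 0],
    [-0.9, -3, 0, 0, 0, 0],
    [-0.9, -3, 0, 0, 0, 0],
    [-0.9, -3, 0, 0, 0, 0],
    [-0.9, -3, 0, 0, 0, 0],
    [-0.9, -3, 0, 0, 0, 0],
    [-0.9, -3, 0, 0, 0, 0],
    [-0.4, -3, 0, 0, 0, 0],
    [0.1, -3, 0, 0, 0, 0],
    [0.1, -3, 0, 0, 0, 0],
    [0, -3, 0, 0, 0, 0],
    [0, -2, 0, 0, 0, 0],
    [0, -1, 0, 0, 0, 0],
    [0, 0, 0, 0, 0, 0],
    [0, 0, 0, 0, 0, 0],
  ],
)

```text
clock: 6.75
eef_pos: [0.4674, -0.0776, 0.2856]
eef_rot: [-0.001, 0.0, 1.0, 0.001]
wrist_force: [-0.2, -0.2, -1.5]
gripper_width: 0.276
grip_force: 34.6
```

```bash
python3 - <<'E' 2>/dev/null
from h import *
p=shot('wrist'); save(p,'w2'); C=cloud(p)
for q in list(APP)[4:]:
    try: print(q,*fit(q,C))
    except Exception as e: print(q,'x')
T=pose();print(T.round(4))
# held lid knob/edge in world
X=C.reshape(-1,3); d=X[np.hypot(*(X[:,:2]-T[:2,3]).T)<.06]; d=d[(d[:,2]>.2)&(d[:,2]<.31)]
print(len(d), d.min(0).round(4),d.max(0).round(4))
E
```

```text
wide_jar_amber rim [ 0.4171 -0.1442  0.04  ] 1110 0.0754
wide_jar_blue rim [ 0.6036 -0.2843  0.0403] 791 0.0749
tall_jar_amber rim [ 0.6091 -0.1529  0.028 ] 155 0.1001
tall_jar_blue rim [ 0.407  -0.3189  0.0284] 999 0.1002
[[-1.000e+00 -4.000e-04 -2.100e-03  4.676e-01]
 [-4.000e-04  1.000e+00  1.600e-03 -7.710e-02]
 [ 2.100e-03  1.600e-03 -1.000e+00  2.861e-01]
 [ 0.000e+00  0.000e+00  0.000e+00  1.000e+00]]
15929 [ 0.4233 -0.1218  0.2739] [ 0.5125 -0.0328  0.31  ]
```

View pics/w2.png

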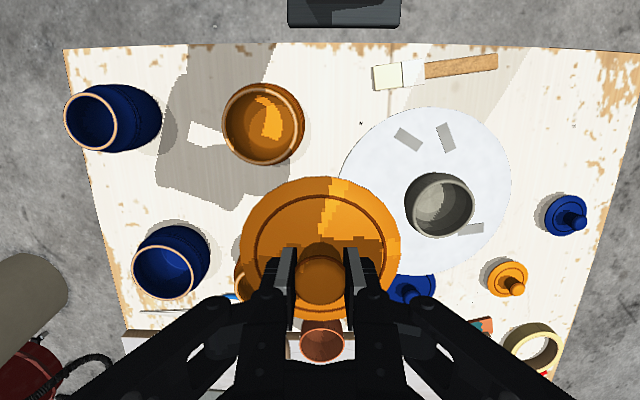

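>>> arm_command(
  moves=[
    [1.08, -1.71, 0, 0, 0, 0],
    [2, -3, 0, 0, 0, 0],
    [2, -2, 0, 0, 0, 0],
    [0, 0, 2, 0, 0, 0],
    [0, 0, 3, 0, 0, 0],
    [0, 0, 3, 0, 0, 0],
    [0, 0, 3, 0, 0, 0],
    [0, 0, 3, 0, 0, 0],
    [0, 0, 2, 0, 0, 0],
    [0, 0, 1, 0, 0, 0],
    [0, 0, 0, 0, 0, 0],
    [0, 0, 0, 0, 0, 0],
    [0, 0, 0, 0, 0, 0],
  ],
)

```text
clock: 7.88
eef_pos: [0.4186, -0.1455, 0.1191]
eef_rot: [0.001, -0.0, 1.0, -0.001]
wrist_force: [0.6, 0.0, -0.5]
gripper_width: 0.274
grip_force: 34.7
```

```bash
python3 - <<'E' 2>/dev/null
from h import *
for i in range(5): 
    T=pose(); print(T[:3,3].round(4)); p=shot('top' if i else 'wrist')
    if not i: save(p,'w3')
E
```

```text
[ 0.4186 -0.1455  0.1191]
[ 0.4186 -0.1457  0.1193]
[ 0.4185 -0.1458  0.1193]
[ 0.4183 -0.1457  0.119 ]
[ 0.4181 -0.1457  0.1188]
```

>>> arm_command(
  moves=[
    [0.1, 0.13, 0.4, 0, 0, 0],
    [0, 0, 0.6, 0, 0, 0],
    [0, 0, 0.6, 0, 0, 0],
    [0, 0, 0.5, 0, 0, 0],
    [0, 0, 0.4, 0, 0, 0],
    [0, 0, 0.2, 0, 0, 0],
    [0, 0, 0.1, 0, 0, 0],
    [0, 0, 0, 0, 0, 0],
    [0, 0, 0, 0, 0, 0],
    [0, 0, 0, 0, 0, 0],
  ],
)

```text
clock: 8.97
eef_pos: [0.4165, -0.1441, 0.0896]
eef_rot: [0.0, -0.0, 1.0, -0.0]
wrist_force: [-0.2, 0.5, -1.0]
gripper_width: 0.278
grip_force: 34.7
```

>>> arm_command(
  moves=[
    [0, 0, 0.1, 0, 0, 0],
    [0, 0, 0.05, 0, 0, 0],
    [0, 0, 0, 0, 0, 0],
    [0, 0, 0, 0, 0, 0],
  ],
)

```text
clock: 9.3
eef_pos: [0.4166, -0.1441, 0.0885]
eef_rot: [0.0, -0.0, 1.0, -0.0]
wrist_force: [-1.4, 1.1, 4.0]
gripper_width: 0.272
grip_force: 35.2
```

>>> arm_command(
  moves=[
    [0, 0, 0, 0, 0, 0],
    [0, 0, 0, 0, 0, 0],
    [0, 0, 0, 0, 0, 0],
    [0, 0, 0, 0, 0, 0],
    [0, 0, 0, 0, 0, 0],
    [0, 0, -0.5, 0, 0, 0],
    [0, 0, -1, 0, 0, 0],
    [0, 0, -2, 0, 0, 0],
    [0, 0, -3, 0, 0, 0],
    [0, 0, -3, 0, 0, 0],
    [0, 0, -3, 0, 0, 0],
    [0, 0, -3, 0, 0, 0],
    [0, 0, -2, 0, 0, 0],
    [0, 0, -1, 0, 0, 0],
    [0, 0, 0, 0, 0, 0],
    [0, 0, 0, 0, 0, 0],
  ],
  hand=5,
)

```text
clock: 10.63
eef_pos: [0.4161, -0.1438, 0.2727]
eef_rot: [0.0, -0.0, 1.0, -0.0]
wrist_force: [0.0, 0.9, -1.8]
gripper_width: 0.583
grip_force: 0.0
```

```bash
python3 - <<'E' 2>/dev/null
from h import *
p=shot('wrist'); save(p,'w4'); C=cloud(p)
for n in ('wrist','top'):
    if n=='top': C=cloud(shot('top'))
    X=C.reshape(-1,3); d=X[np.hypot(*(X[:,:2]-[.417,-.144]).T)<.05]
    k=d[(d[:,2]>.1045)&(d[:,2]<.125)]; f=d[(d[:,2]>.074)&(d[:,2]<.085)]
    c=k.mean(0); f=f[np.hypot(*(f[:,:2]-c[:2]).T)>.02]
    print(n,c.round(4),k[:,2].max(),np.linalg.lstsq(np.c_[f[:,:2]-c[:2],np.ones(len(f))],f[:,2],rcond=None)[0].round(4))
    for q in list(APP)[4:]:
        try: print(q,*fit(q,C))
        except Exception as e: print(q,'x')
print(pose()[:3,3].round(4))
E
```

```text
wrist [ 0.4157 -0.1443  0.1079] 0.11078166816074958 [0.0019 0.0008 0.0815]
wide_jar_amber rim [ 0.4166 -0.1444  0.0436] 201 0.0786
wide_jar_blue rim [ 0.6033 -0.2848  0.0405] 219 0.0747
tall_jar_amber rim [ 0.6087 -0.1534  0.0285] 568 0.0998
tall_jar_blue rim [ 0.4063 -0.3192  0.0283] 933 0.1002
```

View pics/w4.png

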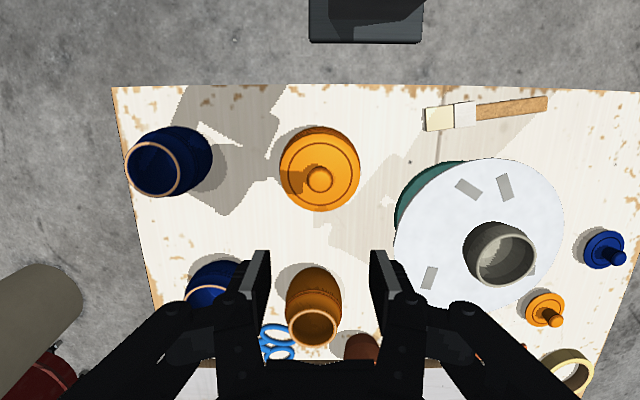

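>>> arm_command(
  moves=[
    [-1.35, 1.08, 0, 0, 0, 0],
    [-2.45, 2, 0, 0, 0, 0],
    [-2.45, 2, 0, 0, 0, 0],
    [-2.45, 2, 0, 0, 0, 0],
    [-2.45, 2, 0, 0, 0, 0],
    [-2.45, 2, 0, 0, 0, 0],
    [-2.45, 2, 0, 0, 0, 0],
    [-2.45, 2, 0, 0, 0, 0],
    [-2.45, 2, 0, 0, 0, 0],
    [-2.45, 2, 0, 0, 0, 0],
    [-1.3, 1.07, 0, 0, 0, 0],
    [0, 0, 0, 0, 0, 0],
    [0, 0, 0, 0, 0, 0],
    [0, 0, 0, 0, 0, 0],
  ],
)

```text
clock: 11.9
eef_pos: [0.6622, 0.0572, 0.271]
eef_rot: [-0.002, 0.0, 1.0, -0.0]
wrist_force: [-0.1, -0.5, 0.0]
gripper_width: 0.584
grip_force: 0.0
```

```bash
python3 - <<'E' 2>/dev/null
from h import *
p=shot('wrist'); save(p,'w5'); C=cloud(p)
for q in list(APP)[:4]:
    try: print(q,*fit(q,C))
    except Exception as e: print(q,'x')
print(pose()[:3,3].round(4))
E
```

```text
large_lid_amber x
large_lid_blue knob [0.6637 0.0569] 378 0.0504 edge [0.6641 0.057 ] 532
small_lid_amber knob [0.653  0.2134] 299 0.0501 edge [0.6532 0.2141] 355
small_lid_blue knob [0.5472 0.2818] 346 0.0505 edge [0.5472 0.2826] 430
[0.6622 0.0569 0.2716]
```

>>> arm_command(
  moves=[
    [-0.15, 0, 2, 0, 0, 0],
    [0, 0, 3.3, 0, 0, 0],
    [0, 0, 3.3, 0, 0, 0],
    [0, 0, 3.3, 0, 0, 0],
    [0, 0, 3.3, 0, 0, 0],
    [0, 0, 3.3, 0, 0, 0],
    [0, 0, 2, 0, 0, 0],
    [0, 0, 1.3, 0, 0, 0],
    [0, 0, 1, 0, 0, 0],
    [0, 0, 0.7, 0, 0, 0],
    [0, 0, 0, 0, 0, 0],
    [0, 0, 0, 0, 0, 0],
    [0, 0, 0, 0, 0, 0],
  ],
)

```text
clock: 13.03
eef_pos: [0.666, 0.0575, 0.0397]
eef_rot: [0.002, -0.0, 1.0, -0.0]
wrist_force: [-0.2, -0.5, -0.0]
gripper_width: 0.584
grip_force: 0.0
```

>>> arm_command(
  moves=[
    [0.15, 0, 0.5, 0, 0, 0],
    [0, 0, 0.4, 0, 0, 0],
    [0, 0, 0.25, 0, 0, 0],
    [0, 0, 0, 0, 0, 0],
    [0, 0, 0, 0, 0, 0],
  ],
)

```text
clock: 13.45
eef_pos: [0.6629, 0.0577, 0.0259]
eef_rot: [-0.0, -0.0, 1.0, 0.0]
wrist_force: [0.2, 0.2, 0.0]
gripper_width: 0.585
grip_force: 0.0
```

>>> arm_command(
  moves=[
    [0, 0, 0, 0, 0, 0],
    [0, 0, 0, 0, 0, 0],
    [0, 0, 0, 0, 0, 0],
    [0, 0, 0, 0, 0, 0],
    [0, 0, 0, 0, 0, 0],
    [0, 0, 0, 0, 0, 0],
  ],
  hand=1.5,
  grip_force=35,
)

```text
clock: 13.95
eef_pos: [0.6635, 0.0575, 0.0267]
eef_rot: [0.0, -0.0, 1.0, -0.0]
wrist_force: [0.4, -0.4, 2.2]
gripper_width: 0.275
grip_force: 34.5
```

>>> arm_command(
  moves=[
    [0, 0, -0.5, 0, 0, 0],
    [0, 0, -1, 0, 0, 0],
    [0, 0, -2, 0, 0, 0],
    [0, 0, -3, 0, 0, 0],
    [0, 0, -3.3, 0, 0, 0],
    [0, 0, -3.3, 0, 0, 0],
    [0, 0, -3.3, 0, 0, 0],
    [0, 0, -3.3, 0, 0, 0],
    [0, 0, -3.3, 0, 0, 0],
    [0, 0, -2, 0, 0, 0],
    [0, 0, -1, 0, 0, 0],
    [0, 0, 0, 0, 0, 0],
    [0, 0, 0, 0, 0, 0],
  ],
)

```text
clock: 15.03
eef_pos: [0.6628, 0.0577, 0.2857]
eef_rot: [-0.0, -0.0, 1.0, 0.0]
wrist_force: [-0.1, 0.6, -2.6]
gripper_width: 0.274
grip_force: 34.5
```

>>> arm_command(
  moves=[
    [0.25, -1.23, 0, 0, 0, 0],
    [0.4, -2.5, 0, 0, 0, 0],
    [0.55, -3.2, 0, 0, 0, 0],
    [0.55, -3.2, 0, 0, 0, 0],
    [0.55, -3.2, 0, 0, 0, 0],
    [0.55, -3.2, 0, 0, 0, 0],
    [0.55, -3.2, 0, 0, 0, 0],
    [0.55, -3.2, 0, 0, 0, 0],
    [0.55, -3.2, 0, 0, 0, 0],
    [0.55, -3.2, 0, 0, 0, 0],
    [0.4, -2.5, 0, 0, 0, 0],
    [0.3, -1.5, 0, 0, 0, 0],
    [0.15, -0.9, 0, 0, 0, 0],
    [0, 0, 3, 0, 0, 0],
    [0, 0, 3.3, 0, 0, 0],
    [0, 0, 3.3, 0, 0, 0],
    [0, 0, 3.3, 0, 0, 0],
    [0, 0, 2.6, 0, 0, 0],
    [0, 0, 1, 0, 0, 0],
    [0, 0, 0, 0, 0, 0],
  ],
)

```text
clock: 16.7
eef_pos: [0.6019, -0.2824, 0.1164]
eef_rot: [-0.004, -0.0, 1.0, 0.003]
wrist_force: [-0.5, -0.3, -2.0]
gripper_width: 0.276
grip_force: 34.6
```

```bash
python3 - <<'E' 2>/dev/null
from h import *
for i in range(3): 
    p=shot('top'); print(pose()[:3,3].round(4))
E
```

```text
[ 0.6035 -0.2836  0.1197]
[ 0.6048 -0.2845  0.1221]
[ 0.6056 -0.2851  0.1237]
```

>>> arm_command(
  moves=[
    [0, 0, 0, 0, 0, 0],
    [0, 0, 0, 0, 0, 0],
    [0, 0, 0, 0, 0, 0],
    [0, 0, 0, 0, 0, 0],
    [0, 0, 0, 0, 0, 0],
  ],
)

```text
clock: 17.27
eef_pos: [0.6044, -0.2848, 0.1219]
eef_rot: [0.0, -0.0, 1.0, -0.0]
wrist_force: [-0.2, -0.1, -2.1]
gripper_width: 0.28
grip_force: 34.6
```

>>> arm_command(
  moves=[
    [0.1, 0, 0.6, 0, 0, 0],
    [0, 0, 0.7, 0, 0, 0],
    [0, 0, 0.7, 0, 0, 0],
    [0, 0, 0.5, 0, 0, 0],
    [0, 0, 0.4, 0, 0, 0],
    [0, 0, 0.2, 0, 0, 0],
    [0, 0, 0.1, 0, 0, 0],
    [0, 0, 0.1, 0, 0, 0],
    [0, 0, 0, 0, 0, 0],
    [0, 0, 0, 0, 0, 0],
    [0, 0, 0, 0, 0, 0],
  ],
)

```text
clock: 18.18
eef_pos: [0.6035, -0.2849, 0.0888]
eef_rot: [0.0, -0.0, 1.0, -0.0]
wrist_force: [0.0, -0.6, -1.5]
gripper_width: 0.276
grip_force: 34.6
```

>>> arm_command(
  moves=[
    [0, 0, 0.1, 0, 0, 0],
    [0, 0, 0.05, 0, 0, 0],
    [0, 0, 0, 0, 0, 0],
    [0, 0, 0, 0, 0, 0],
  ],
)

```text
clock: 18.52
eef_pos: [0.6036, -0.2849, 0.0876]
eef_rot: [0.0, -0.0, 1.0, -0.0]
wrist_force: [-2.0, 0.8, 1.7]
gripper_width: 0.274
grip_force: 34.8
```

>>> arm_command(
  moves=[
    [0, 0, 0, 0, 0, 0],
    [0, 0, 0, 0, 0, 0],
    [0, 0, 0, 0, 0, 0],
    [0, 0, 0, 0, 0, 0],
    [0, 0, 0, 0, 0, 0],
    [0, 0, -0.5, 0, 0, 0],
    [0, 0, -1, 0, 0, 0],
    [0, 0, -2, 0, 0, 0],
    [0, 0, -3, 0, 0, 0],
    [0, 0, -3, 0, 0, 0],
    [0, 0, -3, 0, 0, 0],
    [0, 0, -3, 0, 0, 0],
    [0, 0, -2, 0, 0, 0],
    [0, 0, -1, 0, 0, 0],
    [0, 0, 0, 0, 0, 0],
    [0, 0, 0, 0, 0, 0],
  ],
  hand=5,
)

```text
clock: 19.85
eef_pos: [0.6031, -0.2846, 0.2719]
eef_rot: [0.0, -0.0, 1.0, -0.0]
wrist_force: [0.3, 0.9, -0.6]
gripper_width: 0.585
grip_force: 0.0
```

```bash
cat >> h.py <<'E'
def seated(q,C):
    X=C.reshape(-1,3); h=.061 if 'wide' in q else .086; rad=.05 if 'wide' in q else .036
    d=X[np.hypot(*(X[:,:2]-APP[q]).T)<rad]
    k=d[(d[:,2]>h+.0435)&(d[:,2]<h+.06)]; f=d[(d[:,2]>h+.0135)&(d[:,2]<h+.024)]
    c=k.mean(0); f=f[np.hypot(*(f[:,:2]-c[:2]).T)>.018]
    return q,'knob',c[:2].round(4),k[:,2].max().round(4),'want',h+.0485,'slope/h',np.linalg.lstsq(np.c_[f[:,:2]-c[:2],np.ones(len(f))],f[:,2],rcond=None)[0].round(4)
E
python3 - <<'E' 2>/dev/null
from h import *
C=cloud(shot('wrist')); print(*seated('wide_jar_blue',C)); 
for q in('tall_jar_amber','tall_jar_blue'): print(q,*fit(q,C))
print(pose()[:3,3].round(4))
E
```

```text
wide_jar_blue knob [ 0.6038 -0.2851] 0.111 want 0.1095 slope/h [0.0027 0.0004 0.0815]
tall_jar_amber rim [ 0.6099 -0.1545  0.0282] 875 0.1002
tall_jar_blue rim [ 0.3713 -0.323   0.0664] 15 0.0975
[ 0.6026 -0.2843  0.2702]
```

>>> arm_command(
  moves=[
    [-0.2, 1.4, 0, 0, 0, 0],
    [-0.3, 2.7, 0, 0, 0, 0],
    [-0.35, 3.3, 0, 0, 0, 0],
    [-0.35, 3.3, 0, 0, 0, 0],
    [-0.35, 3.3, 0, 0, 0, 0],
    [-0.35, 3.3, 0, 0, 0, 0],
    [-0.35, 3.3, 0, 0, 0, 0],
    [-0.35, 3.3, 0, 0, 0, 0],
    [-0.35, 3.3, 0, 0, 0, 0],
    [-0.35, 3.3, 0, 0, 0, 0],
    [-0.35, 3.3, 0, 0, 0, 0],
    [-0.35, 3.3, 0, 0, 0, 0],
    [-0.35, 3.3, 0, 0, 0, 0],
    [-0.35, 3.3, 0, 0, 0, 0],
    [-0.2, 2.7, 0, 0, 0, 0],
    [-0.1, 2, 0, 0, 0, 0],
    [0, 1.4, 0, 0, 0, 0],
    [0, 0, 0, 0, 0, 0],
    [0, 0, 0, 0, 0, 0],
    [0, 0, 0, 0, 0, 0],
  ],
)

```text
clock: 21.57
eef_pos: [0.6529, 0.2124, 0.2711]
eef_rot: [-0.001, 0.0, 1.0, -0.0]
wrist_force: [-0.3, 0.2, -0.6]
gripper_width: 0.581
grip_force: 0.0
```

>>> arm_command(
  moves=[
    [0, 0, 0, 0, 0, 0],
    [0, 0, 0, 0, 0, 0],
    [0, 0, 0, 0, 0, 0],
  ],
)

```text
clock: 21.82
eef_pos: [0.6534, 0.2122, 0.272]
eef_rot: [0.0, 0.001, 1.0, -0.0]
wrist_force: [-0.2, 0.2, 0.6]
gripper_width: 0.584
grip_force: 0.0
```

```bash
python3 - <<'E' 2>/dev/null
from h import *
p=shot('wrist'); C=cloud(p)
for q in list(APP)[2:4]: print(q,*fit(q,C))
print(pose()[:3,3].round(4))
E
```

```text
small_lid_amber knob [0.6523 0.2148] 295 0.0495 edge [0.6527 0.2148] 391
small_lid_blue knob [0.5473 0.283 ] 367 0.0506 edge [0.5473 0.2833] 461
[0.6534 0.2124 0.272 ]
```

>>> arm_command(
  moves=[
    [0.08, 0.22, 2, 0, 0, 0],
    [0, 0, 3.3, 0, 0, 0],
    [0, 0, 3.3, 0, 0, 0],
    [0, 0, 3.3, 0, 0, 0],
    [0, 0, 3.3, 0, 0, 0],
    [0, 0, 3.3, 0, 0, 0],
    [0, 0, 2, 0, 0, 0],
    [0, 0, 1.3, 0, 0, 0],
    [0, 0, 1, 0, 0, 0],
    [0, 0, 0.5, 0, 0, 0],
    [0, 0, 0, 0, 0, 0],
    [0, 0, 0, 0, 0, 0],
    [0, 0, 0, 0, 0, 0],
    [0, 0, 0, 0, 0, 0],
  ],
)

```text
clock: 23.03
eef_pos: [0.6536, 0.2157, 0.0407]
eef_rot: [0.002, -0.0, 1.0, 0.0]
wrist_force: [-0.7, 0.4, -0.1]
gripper_width: 0.584
grip_force: 0.0
```

>>> arm_command(
  moves=[
    [0.05, -0.05, 0.5, 0, 0, 0],
    [0, 0, 0.4, 0, 0, 0],
    [0, 0, 0.3, 0, 0, 0],
    [0, 0, 0, 0, 0, 0],
    [0, 0, 0, 0, 0, 0],
    [0, 0, 0, 0, 0, 0],
  ],
)

```text
clock: 23.53
eef_pos: [0.6519, 0.215, 0.0267]
eef_rot: [-0.0, -0.0, 1.0, -0.0]
wrist_force: [0.4, -0.3, 0.7]
gripper_width: 0.585
grip_force: 0.0
```

>>> arm_command(
  moves=[
    [0, 0, 0, 0, 0, 0],
    [0, 0, 0, 0, 0, 0],
    [0, 0, 0, 0, 0, 0],
    [0, 0, 0, 0, 0, 0],
    [0, 0, 0, 0, 0, 0],
    [0, 0, 0, 0, 0, 0],
  ],
  hand=1.2,
  grip_force=35,
)

```text
clock: 24.03
eef_pos: [0.6522, 0.2151, 0.0272]
eef_rot: [0.0, -0.0, 1.0, 0.0]
wrist_force: [-0.0, 0.0, 1.7]
gripper_width: 0.233
grip_force: 34.3
```

>>> arm_command(
  moves=[
    [0, 0, -0.5, 0, 0, 0],
    [0, 0, -1, 0, 0, 0],
    [0, 0, -2, 0, 0, 0],
    [0, 0, -3, 0, 0, 0],
    [0, 0, -3.3, 0, 0, 0],
    [0, 0, -3.3, 0, 0, 0],
    [0, 0, -3.3, 0, 0, 0],
    [0, 0, -3.3, 0, 0, 0],
    [0, 0, -3.3, 0, 0, 0],
    [0, 0, -2, 0, 0, 0],
    [0, 0, -1, 0, 0, 0],
    [0, 0, 0, 0, 0, 0],
    [0, 0, 0, 0, 0, 0],
  ],
)

```text
clock: 25.12
eef_pos: [0.6515, 0.2149, 0.2863]
eef_rot: [-0.0, -0.0, 1.0, -0.0]
wrist_force: [0.1, -0.1, -1.2]
gripper_width: 0.239
grip_force: 34.3
```

>>> arm_command(
  moves=[
    [0.16, -1.46, 0, 0, 0, 0],
    [0.3, -2.7, 0, 0, 0, 0],
    [0.4, -3.3, 0, 0, 0, 0],
    [0.4, -3.3, 0, 0, 0, 0],
    [0.4, -3.3, 0, 0, 0, 0],
    [0.4, -3.3, 0, 0, 0, 0],
    [0.4, -3.3, 0, 0, 0, 0],
    [0.4, -3.3, 0, 0, 0, 0],
    [0.4, -3.3, 0, 0, 0, 0],
    [0.4, -3.3, 0, 0, 0, 0],
    [0.3, -3.1, 0, 0, 0, 0],
    [0.2, -2, 0, 0, 0, 0],
    [0.1, -1.2, 0, 0, 0, 0],
    [0, 0, 2, 0, 0, 0],
    [0, 0, 3.3, 0, 0, 0],
    [0, 0, 3.3, 0, 0, 0],
    [0, 0, 3.2, 0, 0, 0],
    [0, 0, 1.5, 0, 0, 0],
    [0, 0, 0.8, 0, 0, 0],
    [0, 0, 0, 0, 0, 0],
  ],
)

```text
clock: 26.78
eef_pos: [0.6071, -0.1526, 0.1418]
eef_rot: [-0.003, -0.0, 1.0, 0.001]
wrist_force: [-0.0, -0.3, -1.5]
gripper_width: 0.238
grip_force: 34.3
```

>>> arm_command(
  moves=[
    [0, 0, 0, 0, 0, 0],
    [0, 0, 0, 0, 0, 0],
    [0, 0, 0, 0, 0, 0],
    [0, 0, 0, 0, 0, 0],
    [0, 0, 0, 0, 0, 0],
    [0, 0, 0, 0, 0, 0],
  ],
)

```text
clock: 27.28
eef_pos: [0.6097, -0.1537, 0.1466]
eef_rot: [0.001, -0.0, 1.0, -0.0]
wrist_force: [0.6, -0.0, -0.9]
gripper_width: 0.237
grip_force: 34.3
```

>>> arm_command(
  moves=[
    [0.05, 0, 0.6, 0, 0, 0],
    [0, 0, 0.7, 0, 0, 0],
    [0, 0, 0.7, 0, 0, 0],
    [0, 0, 0.5, 0, 0, 0],
    [0, 0, 0.4, 0, 0, 0],
    [0, 0, 0.2, 0, 0, 0],
    [0, 0, 0.1, 0, 0, 0],
    [0, 0, 0, 0, 0, 0],
    [0, 0, 0, 0, 0, 0],
    [0, 0, 0, 0, 0, 0],
  ],
)

```text
clock: 28.12
eef_pos: [0.6091, -0.1537, 0.1143]
eef_rot: [0.0, -0.0, 1.0, -0.0]
wrist_force: [-0.3, 0.3, 0.6]
gripper_width: 0.241
grip_force: 34.3
```

>>> arm_command(
  moves=[
    [0, 0, 0.1, 0, 0, 0],
    [0, 0, 0.05, 0, 0, 0],
    [0, 0, 0, 0, 0, 0],
    [0, 0, 0, 0, 0, 0],
  ],
)

```text
clock: 28.45
eef_pos: [0.6092, -0.1538, 0.1131]
eef_rot: [0.0, -0.0, 1.0, -0.0]
wrist_force: [-0.3, 0.1, 3.1]
gripper_width: 0.236
grip_force: 34.6
```

>>> arm_command(
  moves=[
    [0, 0, 0, 0, 0, 0],
    [0, 0, 0, 0, 0, 0],
    [0, 0, 0, 0, 0, 0],
    [0, 0, 0, 0, 0, 0],
    [0, 0, 0, 0, 0, 0],
    [0, 0, -0.5, 0, 0, 0],
    [0, 0, -1, 0, 0, 0],
    [0, 0, -2, 0, 0, 0],
    [0, 0, -3, 0, 0, 0],
    [0, 0, -3, 0, 0, 0],
    [0, 0, -3, 0, 0, 0],
    [0, 0, -2, 0, 0, 0],
    [0, 0, -1, 0, 0, 0],
    [0, 0, 0, 0, 0, 0],
    [0, 0, 0, 0, 0, 0],
    [0, 0, 0, 0, 0, 0],
  ],
  hand=5,
)

```text
clock: 29.78
eef_pos: [0.608, -0.1532, 0.2652]
eef_rot: [-0.002, -0.0, 1.0, 0.001]
wrist_force: [0.3, 0.5, -0.8]
gripper_width: 0.583
grip_force: 0.0
```

```bash
python3 - <<'E' 2>/dev/null
from h import *
C=cloud(shot('wrist')); print(*seated('tall_jar_amber',C)); print(pose()[:3,3].round(4))
E
```

```text
tall_jar_amber knob [ 0.6094 -0.1539] 0.1359 want 0.1345 slope/h [ 0.003  -0.0002  0.1061]
[ 0.6078 -0.1532  0.2647]
```

>>> arm_command(
  moves=[
    [0.2, 1.4, 0, 0, 0, 0],
    [0.4, 2.7, 0, 0, 0, 0],
    [0.45, 3.3, 0, 0, 0, 0],
    [0.45, 3.3, 0, 0, 0, 0],
    [0.45, 3.3, 0, 0, 0, 0],
    [0.45, 3.3, 0, 0, 0, 0],
    [0.45, 3.3, 0, 0, 0, 0],
    [0.45, 3.3, 0, 0, 0, 0],
    [0.45, 3.3, 0, 0, 0, 0],
    [0.45, 3.3, 0, 0, 0, 0],
    [0.45, 3.3, 0, 0, 0, 0],
    [0.45, 3.3, 0, 0, 0, 0],
    [0.45, 2.7, 0, 0, 0, 0],
    [0.4, 2.4, 0, 0, 0, 0],
    [0.2, 1.4, 0, 0, 0, 0],
    [0, 0, 0, 0, 0, 0],
    [0, 0, 0, 0, 0, 0],
    [0, 0, 0, 0, 0, 0],
    [0, 0, 0, 0, 0, 0],
    [0, 0, 0, 0, 0, 0],
  ],
)

```text
clock: 31.5
eef_pos: [0.5476, 0.2813, 0.2673]
eef_rot: [-0.0, 0.001, 1.0, -0.0]
wrist_force: [0.8, 0.7, -0.0]
gripper_width: 0.583
grip_force: 0.0
```

```bash
python3 - <<'E' 2>/dev/null
from h import *
p=shot('wrist'); C=cloud(p)
for q in list(APP)[3:4]: print(q,*fit(q,C))
print(pose()[:3,3].round(4))
E
```

```text
small_lid_blue knob [0.5461 0.2834] 305 0.0503 edge [0.5466 0.2835] 391
[0.5476 0.2814 0.2673]
```

>>> arm_command(
  moves=[
    [0.08, 0.16, 2, 0, 0, 0],
    [0, 0, 3.3, 0, 0, 0],
    [0, 0, 3.3, 0, 0, 0],
    [0, 0, 3.3, 0, 0, 0],
    [0, 0, 3.3, 0, 0, 0],
    [0, 0, 3.1, 0, 0, 0],
    [0, 0, 2, 0, 0, 0],
    [0, 0, 1.3, 0, 0, 0],
    [0, 0, 1, 0, 0, 0],
    [0, 0, 0.4, 0, 0, 0],
    [0, 0, 0, 0, 0, 0],
    [0, 0, 0, 0, 0, 0],
    [0, 0, 0, 0, 0, 0],
    [0, 0, 0, 0, 0, 0],
  ],
)

```text
clock: 32.72
eef_pos: [0.5476, 0.2844, 0.039]
eef_rot: [0.001, -0.0, 1.0, 0.0]
wrist_force: [-0.7, 0.5, -0.4]
gripper_width: 0.585
grip_force: 0.0
```

>>> arm_command(
  moves=[
    [0.05, -0.08, 0.5, 0, 0, 0],
    [0, 0, 0.4, 0, 0, 0],
    [0, 0, 0.2, 0, 0, 0],
    [0, 0, 0, 0, 0, 0],
    [0, 0, 0, 0, 0, 0],
    [0, 0, 0, 0, 0, 0],
  ],
)

```text
clock: 33.22
eef_pos: [0.546, 0.2832, 0.0263]
eef_rot: [-0.0, -0.0, 1.0, -0.0]
wrist_force: [1.0, 0.4, -0.8]
gripper_width: 0.581
grip_force: 0.0
```

>>> arm_command(
  moves=[
    [0, 0, 0, 0, 0, 0],
    [0, 0, 0, 0, 0, 0],
    [0, 0, 0, 0, 0, 0],
    [0, 0, 0, 0, 0, 0],
    [0, 0, 0, 0, 0, 0],
    [0, 0, 0, 0, 0, 0],
  ],
  hand=1.2,
  grip_force=35,
)

```text
clock: 33.72
eef_pos: [0.5462, 0.2833, 0.0266]
eef_rot: [0.0, -0.0, 1.0, 0.0]
wrist_force: [0.1, 1.0, 1.1]
gripper_width: 0.239
grip_force: 34.3
```

>>> arm_command(
  moves=[
    [0, 0, -0.5, 0, 0, 0],
    [0, 0, -1, 0, 0, 0],
    [0, 0, -2, 0, 0, 0],
    [0, 0, -3, 0, 0, 0],
    [0, 0, -3.3, 0, 0, 0],
    [0, 0, -3.3, 0, 0, 0],
    [0, 0, -3.3, 0, 0, 0],
    [0, 0, -3.3, 0, 0, 0],
    [0, 0, -3.3, 0, 0, 0],
    [0, 0, -2, 0, 0, 0],
    [0, 0, -1, 0, 0, 0],
    [0, 0, 0, 0, 0, 0],
    [0, 0, 0, 0, 0, 0],
  ],
)

```text
clock: 34.8
eef_pos: [0.5456, 0.283, 0.2858]
eef_rot: [-0.0, -0.0, 1.0, -0.0]
wrist_force: [0.4, 0.2, -1.5]
gripper_width: 0.236
grip_force: 34.3
```

>>> arm_command(
  moves=[
    [0.2, -1.4, 0, 0, 0, 0],
    [0.4, -2.7, 0, 0, 0, 0],
    [0.5, -3.3, 0, 0, 0, 0],
    [0.5, -3.3, 0, 0, 0, 0],
    [0.5, -3.3, 0, 0, 0, 0],
    [0.5, -3.3, 0, 0, 0, 0],
    [0.5, -3.3, 0, 0, 0, 0],
    [0.5, -3.3, 0, 0, 0, 0],
    [0.5, -3.3, 0, 0, 0, 0],
    [0.5, -3.3, 0, 0, 0, 0],
    [0.5, -3.3, 0, 0, 0, 0],
    [0.5, -3.3, 0, 0, 0, 0],
    [0.5, -3.3, 0, 0, 0, 0],
    [0.5, -3.3, 0, 0, 0, 0],
    [0.5, -3.3, 0, 0, 0, 0],
    [0.3, -2.9, 0, 0, 0, 0],
    [0.2, -1.4, 0, 0, 0, 0],
    [0, -1, 0, 0, 0, 0],
    [0, 0, 0, 0, 0, 0],
    [0, 0, 0, 0, 0, 0],
  ],
)

```text
clock: 36.47
eef_pos: [0.4697, -0.2392, 0.2852]
eef_rot: [-0.001, 0.0, 1.0, 0.001]
wrist_force: [-0.1, 0.4, -0.9]
gripper_width: 0.239
grip_force: 34.3
```

>>> arm_command(
  moves=[
    [0, 0, 0, 0, 0, 0],
    [0, 0, 0, 0, 0, 0],
    [0, 0, 0, 0, 0, 0],
    [0, 0, 0, 0, 0, 0],
  ],
)

```text
clock: 36.8
eef_pos: [0.4703, -0.2389, 0.2865]
eef_rot: [0.0, -0.001, 1.0, -0.0]
wrist_force: [-0.2, -0.8, -0.2]
gripper_width: 0.239
grip_force: 34.3
```

```bash
python3 - <<'E' 2>/dev/null
from h import *
p=shot('wrist'); save(p,'w9'); C=cloud(p); q='tall_jar_blue'; print(*fit(q,C)); print(pose()[:3,3].round(4)); print(*seated('wide_jar_amber',C))
print(*fit(q,cloud(shot('top'))))
E
```

```text
rim [ 0.407  -0.3199  0.0284] 899 0.1005
[ 0.4703 -0.2391  0.2865]
wide_jar_amber knob [ 0.4165 -0.1453] 0.1113 want 0.1095 slope/h [-0.0006  0.0034  0.0817]
rim [ 0.405  -0.32    0.0285] 0 nan
```

>>> arm_command(
  moves=[
    [1, -1.3, 0, 0, 0, 0],
    [2, -2.5, 0, 0, 0, 0],
    [2, -2.5, 0, 0, 0, 0],
    [1.36, -1.77, 0, 0, 0, 0],
    [0, 0, 2, 0, 0, 0],
    [0, 0, 3.3, 0, 0, 0],
    [0, 0, 3.3, 0, 0, 0],
    [0, 0, 3.2, 0, 0, 0],
    [0, 0, 1.5, 0, 0, 0],
    [0, 0, 0.8, 0, 0, 0],
    [0, 0, 0, 0, 0, 0],
    [0, 0, 0, 0, 0, 0],
    [0, 0, 0, 0, 0, 0],
    [0, 0, 0, 0, 0, 0],
    [0, 0, 0, 0, 0, 0],
  ],
)

```text
clock: 38.15
eef_pos: [0.4072, -0.3213, 0.147]
eef_rot: [0.001, -0.0, 1.0, -0.001]
wrist_force: [0.5, -0.4, 0.0]
gripper_width: 0.237
grip_force: 34.4
```

>>> arm_command(
  moves=[
    [0.05, 0.12, 0.6, 0, 0, 0],
    [0, 0, 0.7, 0, 0, 0],
    [0, 0, 0.7, 0, 0, 0],
    [0, 0, 0.5, 0, 0, 0],
    [0, 0, 0.4, 0, 0, 0],
    [0, 0, 0.2, 0, 0, 0],
    [0, 0, 0.1, 0, 0, 0],
    [0, 0, 0, 0, 0, 0],
    [0, 0, 0, 0, 0, 0],
    [0, 0, 0, 0, 0, 0],
  ],
)

```text
clock: 38.98
eef_pos: [0.4061, -0.3196, 0.1137]
eef_rot: [0.0, -0.0, 1.0, -0.0]
wrist_force: [0.6, -0.7, 0.6]
gripper_width: 0.232
grip_force: 34.4
```

>>> arm_command(
  moves=[
    [0, 0, 0.1, 0, 0, 0],
    [0, 0, 0.05, 0, 0, 0],
    [0, 0, 0, 0, 0, 0],
    [0, 0, 0, 0, 0, 0],
  ],
)

```text
clock: 39.32
eef_pos: [0.4062, -0.3196, 0.1124]
eef_rot: [0.0, -0.0, 1.0, -0.0]
wrist_force: [-0.8, 1.0, 2.2]
gripper_width: 0.238
grip_force: 34.6
```

>>> arm_command(
  moves=[
    [0, 0, 0, 0, 0, 0],
    [0, 0, 0, 0, 0, 0],
    [0, 0, 0, 0, 0, 0],
    [0, 0, 0, 0, 0, 0],
    [0, 0, 0, 0, 0, 0],
    [0, 0, -0.5, 0, 0, 0],
    [0, 0, -1, 0, 0, 0],
    [0, 0, -2, 0, 0, 0],
    [0, 0, -3, 0, 0, 0],
    [0, 0, -3, 0, 0, 0],
    [0, 0, -3, 0, 0, 0],
    [0, 0, -2, 0, 0, 0],
    [0, 0, -1, 0, 0, 0],
    [0, 0, 0, 0, 0, 0],
    [0, 0, 0, 0, 0, 0],
    [0, 0, 0, 0, 0, 0],
  ],
  hand=5,
)

```text
clock: 40.65
eef_pos: [0.4053, -0.3186, 0.2649]
eef_rot: [-0.001, -0.0, 1.0, 0.001]
wrist_force: [-0.3, 0.8, -0.6]
gripper_width: 0.586
grip_force: 0.0
```

```bash
python3 - <<'E' 2>/dev/null
from h import *
for n in('wrist','scene','top'):
    p=shot(n); save(p,'f_'+n); C=cloud(p)
    for q in list(APP)[4:]:
        try: print(n,*seated(q,C))
        except Exception: print(n,q,'x')
E
```

```text
wrist wide_jar_amber knob [ 0.4157 -0.1458] 0.1109 want 0.1095 slope/h [0.0001 0.0066 0.0815]
wrist wide_jar_blue knob [ 0.6023 -0.2849] 0.1107 want 0.1095 slope/h [0.009  0.0057 0.0812]
wrist tall_jar_amber x
wrist tall_jar_blue knob [ 0.4063 -0.3194] 0.1353 want 0.1345 slope/h [0.0038 0.0009 0.106 ]
scene wide_jar_amber knob [ 0.4118 -0.1454] 0.1121 want 0.1095 slope/h [0.0309 0.0136 0.0819]
scene wide_jar_blue knob [ 0.6002 -0.2858] 0.1108 want 0.1095 slope/h [0.0399 0.0167 0.0816]
scene tall_jar_amber knob [ 0.6049 -0.1542] 0.137 want 0.1345 slope/h [0.0619 0.0164 0.1061]
scene tall_jar_blue knob [ 0.4034 -0.3202] 0.1371 want 0.1345 slope/h [0.047  0.0212 0.1061]
top wide_jar_amber knob [ 0.4176 -0.1439] 0.1125 want 0.1095 slope/h [ 0.0025 -0.0006  0.0804]
top wide_jar_blue knob [ 0.6042 -0.2835] 0.1141 want 0.1095 slope/h [0.001  0.0021 0.0804]
top tall_jar_amber knob [ 0.61   -0.1535] 0.1368 want 0.1345 slope/h [ 0.0006 -0.0011  0.1049]
top tall_jar_blue knob [ 0.408  -0.3195] 0.1389 want 0.1345 slope/h [ 0.003  -0.002   0.1052]
```

View pics/f_scene.png

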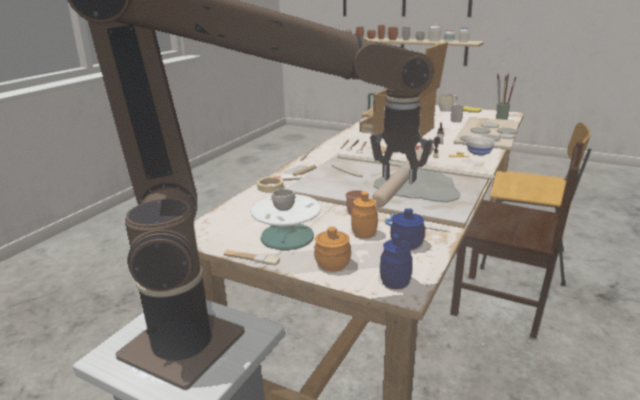

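View pics/f_wrist.png

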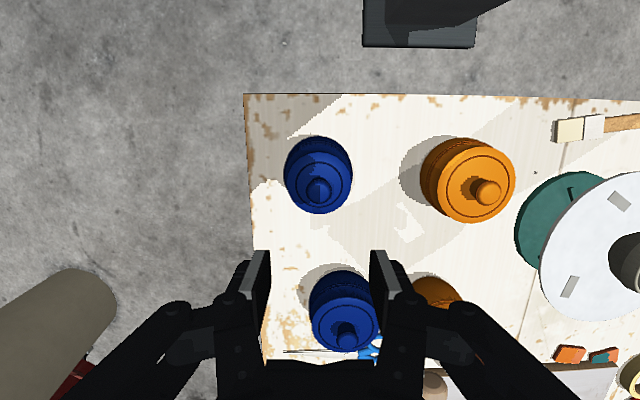

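All four jars carry their own lids. In the scene view they are at (333,248), (365,214), (408,228) and (396,262), and every lid is level and centred. The scene camera's slopes come from its oblique, one-sided view; the top and wrist cameras read level.

```bash
python3 -c "
from plant import r
print(r.hand_in())"
```

```text
the job is handed in; nothing more can be done
None
```

All four lids are seated level on their matching jars, the pinch pot and cup were not touched, and the job was handed in about 41 s into the 112 s allowed; no verdict came back.

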